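# Dispense two sample vials with the rocking gate lever

## Robot

A 6-joint arm with a two-finger parallel gripper is mounted at the origin on a cart in front of the work surface, level with it; the furniture and walls round the work are solid. World frame = base frame: x ahead of the robot, y to its left, z up, the work surface at z = 0. Lengths are in m, angles in rad, forces in N, time in s.
With the tool pointing down it reaches from about 0.375 to 0.9 m from the base axis. Payload 3.1 kg.
Tool frame: the origin (TCP) lies between the finger pads; the fingertips stand 17 mm ahead of it and the grasp point (between the pads) lies 2 mm behind it; z points along the fingers, y is the line along which they close (so a half turn about z gives the same grasp; the last joint's range is limited). The gripper opens to 85 mm and grips with 20 to 120 N. Pads are 22 mm wide; open, the fingers measure 114 mm over their backs; the gripper's body (76 mm by 85 mm) begins 54 mm behind the grasp point. The pads swing forward as they close: fully open they stand 13 mm farther back than shut.
Start: joints at [-0.178, 0.527, 1.433, -0, 1.181, -0.178], TCP at [0.625, 0, 0.224] pointing down, gripper open.
Joint ranges: [-3.08, 3.08], [-0.75, 2.2], [0.22, 2.44], [-1.43, 4.57], [0, 2.65], [-2.85, 2.85]. Speed limits (rad/s): [2.79, 2.79, 3.14, 3.14, 3.14, 3.14].

## Interface

Orientations are given as a unit quaternion [x, y, z, w].
In Python, from station import sense, vision, order gives the robot as it stands.
- The arm moves only by the shell command python3 -m crank 'ROWS' [OPENING] [FORCE]. ROWS is JSON, a list of rows, each an object with "dp": the shift along the world's x, y, z in units of 30 mm (1.0 is 30 mm), a list of three; "angular": the turn, a rotation vector about the world's x, y, z in degrees, a list of three. In form: [{"dp": [dx, dy, dz], "angular": [ax, ay, az]}, ...]. A call has 1 to 20 rows; each row shifts and turns the commanded pose from where the row before left it; what a row does not reach is not made up. A row lasts 1/10 s, in which the tool goes at most 50 mm and 8.59 degrees, less where a joint would pass 70% of its speed; a pose out of reach is approached as far as the arm can. A call is refused whole if a number of a shift passes 1 or a number of a turn 8.59, either way. A call with a gripper value outside its range is refused whole. OPENING is the closure, from 0 (fully open) to 1 (shut), set as the call begins (- or left out, the last holds). The fingers move at their own pace and stop on an object; FORCE is the grip in N (left out, the last holds). Time passes only in rows, so rows that do not move let the fingers close. It gives the time, the measured TCP pose, the force, the opening and the grip force at its end, in the units of the state.
- sense(): the state, without advancing time (a new reading comes with each control period).
- vision.snapshot(name): name is "scene" or "side" or "wrist"; returns a dict with "image" (384x512x3 uint8, blue, green, red), "range_z" (384x512 float32, m along the optical axis (not along the pixel's ray), 0 where there is no reading), "mtx" (3x3 intrinsics, pixels), "dist" ([k1, k2, p1, p2, k3] as OpenCV has them; the pictures are not rectified), "pose" (4x4, takes a point from camera to world coordinates); the wrist camera has in their place "mount" (4x4, takes a point from camera to tool coordinates, whose origin is the TCP and whose axes are the flange's). Camera axes: x right, y down, z forward; pixel columns grow to the right and rows downward; lengths in m; the calibration is good to about 2 mm. A picture is of the moment at which its call begins: read the wrist's pose just before it.
- order.sign_off(): hands the job in; it is judged then, once.
The state is a dict: "t": time; "q": joint angles; "qd": joint speeds; "tau": joint torques, N m; "tcp_pos": TCP position; "tool_rot": TCP orientation; "force": force on the tool from outside, world axes, zero at the start; "ft_torque": the same for the moment, N m; "finger_gap": opening from 0.0 (shut) to 1.0 (fully open); "gripper_force": force on a finger pad.
Only numpy, scipy, OpenCV 4.12 (cv2) and the standard library are available. Lean on these libraries where they do the work, as an engineer would, in place of code of your own. Each camera call takes 0.05 s, during which the arm holds its last target. There are 200 camera calls.

## Task

Push the steel dish along the desk until it rests against both rubber bumpers under the lip of the vial dispenser. Then press the blue paddle fully down to let one vial roll into the dish, let the paddle come right up so that the next vial drops to the gate, and press and let go once more, so that exactly two vials lie in the docked dish and two stay in the chute. Only push and press: do not lift or tip the dish, do not touch the vials, and leave the other things on the desk where they are.

Things in the scene. Friction and masses are not known exactly. Their poses are not given: they have to be found in the camera images.
- dispenser: gravity dispenser for glass vials, fixed on the desk: a straight chute with low clear walls (76 mm wide with the lever), sloping down to its open lip. Origin: on the desk, directly below the middle of the lip. x is level and points the way the vials roll out (downhill), z up. The grey base reaches back to x = -238 mm. The lip end is up to 70 mm high, 95 mm while the gate is lifted.
- dish_place (a point): where the centre of the dish's underside is when docked: on the desk, 45 mm beyond the lip (dispenser x = +45 mm, y = 0). The dish's rim then lies under the lip (underside 24 mm up) and against two black rubber bumpers, posts of 14 mm diameter, 16 mm high, at dispenser x = -9 mm, y = +32 and -32 mm. The axes are the dispenser's.
- steel_dish: low round stainless-steel dish, loose, open at the top: 112 mm across its 21 mm high rolled rim, 110 mm across the upright wall below; wall and floor 2 mm thick, 0.13 to 0.22 kg. Origin: centre of its underside, z up. It starts on the desk 70 to 110 mm downhill of its place and up to 30 mm to the side.
- gate_lever (a joint): tilt (rad) of the rocking lever: 0 at rest, gate shut; 0.20 paddle fully down on its stop. Pressing lifts the orange gate 25 mm at the other end: above 0.15 the first vial rolls out, while an orange finger rises through the chute floor behind it and holds the rest. Let up (below 0.03), a spring shuts the gate and the next vial rolls to it within 1 s.
- paddle (a point): middle of the top of the blue paddle at the lever's uphill end (36 mm along the chute, 60 mm across). At rest 217 mm behind the lip, 125 mm above the desk, leaning 0.28 rad (end far from the lip higher); fully pressed 17 mm lower and nearly level. Pressing down takes about 2 N at first, 5 N at the end, then it is hard on its stop. The hinge is level, 133 mm behind the lip, 92 mm up.
- vial_1: closed amber glass sample vial with white cap and paper label, 28 mm in diameter, 52 mm long, 32 g, lying across the chute; first: it lies against the gate. Origin: its centre; its own y axis is its length (it rolls about it).
- vial_2: closed amber glass sample vial with white cap and paper label, 28 mm in diameter, 52 mm long, 32 g, lying across the chute; second in the queue. Origin: its centre; its own y axis is its length (it rolls about it).
- vial_3: closed amber glass sample vial with white cap and paper label, 28 mm in diameter, 52 mm long, 32 g, lying across the chute; third in the queue, to stay in the chute. Origin: its centre; its own y axis is its length (it rolls about it).
- vial_4: closed amber glass sample vial with white cap and paper label, 28 mm in diameter, 52 mm long, 32 g, lying across the chute; fourth in the queue, to stay in the chute. Origin: its centre; its own y axis is its length (it rolls about it).
- stain_bottle_1: amber dropper bottle, 30 mm across, 74 mm high; a bystander, loose. Origin: centre of its underside
- stain_bottle_2: the other amber dropper bottle, 30 mm across, 74 mm high; a bystander, loose. Origin: centre of its underside
- ethanol_bottle: white plastic bottle with a blue cap, 50 mm across, 125 mm high; a bystander, loose. Origin: centre of its underside
- petri_3: pink petri dish with lid, 64 mm across, 11 mm high; a bystander, loose. Origin: centre of its underside
- timer: white kitchen timer, 64x64x19 mm; a bystander, loose. Origin: centre of its underside
- marker_2: black felt marker lying down, 11x138x12 mm, long along its own y axis; a bystander, loose. Origin: centre of its underside
- tweezers_2: steel tweezers lying down, 15x136x11 mm, long along its own y axis; a bystander, loose. Origin: centre of its underside
- gate_seat (a point): centre of the vial that waits at the shut gate, in the middle of the chute, 29 mm behind the lip and 50 mm above the desk
Mind the look-alikes: they are no part of the job. Of the things shaped like the steel_dish, the stainless one is meant.

How it is judged:
On the way, in this order (a step that is already met when the one before it is completed fails the run):
1. the dish stands against the bumpers, all vials still in the chute (horizontal distance between steel_dish and dish_place below 0.01 m and value of joint gate_lever below 0.03 rad and x of vial_1 in the frame of dispenser below -0.022 m and height (world z) of vial_1 above 0.045 m), for 0.3 s.
2. the paddle is pressed down and the gate is lifted (value of joint gate_lever above 0.15 rad), for 0.05 s.
3. the first vial lies in the dish, the paddle is up again and the second vial waits at the gate (horizontal distance between vial_1 and steel_dish below 0.045 m and height (world z) of vial_1 below 0.045 m and value of joint gate_lever below 0.03 rad and distance between vial_2 and gate_seat below 0.007 m), for 0.2 s.
4. the paddle is pressed down again (value of joint gate_lever above 0.15 rad), for 0.05 s.
At the end, for the whole second after the job is handed in: The dish is flat, within 10 mm of its place against the bumpers; vials 1 and 2 lie in it (within 45 mm of its centre, below 45 mm height); the lever is up (below 0.03 rad) with vial 3 at the gate (within 7 mm of its seat), vial 4 behind it; all at rest (below 0.03 m/s) (horizontal distance between steel_dish and dish_place below 0.01 m and value of joint gate_lever below 0.03 rad and angle between steel_dish's own z axis and vertical below 0.1 rad and height (world z) of steel_dish below 0.006 m and horizontal distance between each of vial_1, vial_2 and steel_dish below 0.045 m and height (world z) of each of vial_1, vial_2 below 0.045 m and x of each of vial_3, vial_4 in the frame of dispenser below -0.022 m and height (world z) of each of vial_3, vial_4 above 0.045 m and distance between vial_3 and gate_seat below 0.007 m and linear speed of each of vial_1, vial_2, vial_3, vial_4, steel_dish below 0.03 m/s); the robot touches nothing.
It fails at once if the dish is lifted (more than 12 mm) or tipped (more than 0.25 rad) (height (world z) of steel_dish above 0.012 m or angle between steel_dish's own z axis and vertical above 0.25 rad).
It fails at once if a vial is touched by the robot (over 0.3 N) (contact force between any of the arm, the fingers and vial_1 above 0.3 N or contact force between any of the arm, the fingers and vial_2 above 0.3 N or contact force between any of the arm, the fingers and vial_3 above 0.3 N or contact force between any of the arm, the fingers and vial_4 above 0.3 N).
It fails at once if a vial is let out before the dish is docked, or a third vial is let out ((x of vial_1 in the frame of dispenser above -0.005 m and horizontal distance between steel_dish and dish_place above 0.025 m) or x of any of vial_3, vial_4 in the frame of dispenser above -0.005 m).
It fails at once if a vial falls on the desk ((height (world z) of vial_1 below 0.045 m and horizontal distance between vial_1 and steel_dish above 0.07 m) or (height (world z) of vial_2 below 0.045 m and horizontal distance between vial_2 and steel_dish above 0.07 m) or (height (world z) of vial_3 below 0.045 m and horizontal distance between vial_3 and steel_dish above 0.07 m) or (height (world z) of vial_4 below 0.045 m and horizontal distance between vial_4 and steel_dish above 0.07 m)).
It fails at once if another thing on the desk is shifted by more than 20 mm (distance of any of stain_bottle_1, stain_bottle_2, ethanol_bottle, petri_3, timer, marker_2, tweezers_2 from where it was at the start of the episode above 0.02 m).
It also fails if it takes over 48 s, if anything falls off the work surface, if the arm or the gripper's body presses on something with over 40 N, if the wrist force passes 120 N, or if a joint passes its speed limit or range.

## Working session

There is one attempt and no reset: what is moved stays moved. The work goes in short steps, Python scripts to look and compute and a shell command to move; the robot and the scene stay as the last step left them, time stands still between calls to the robot, and variables do not carry over. Pictures are saved under pics/ and viewed, at most 11 in all, crops included, and the job is handed in when it is done.

```bash
mkdir -p pics; cat > h.py <<'E'
import numpy as np, cv2
from station import sense, vision, order
def pts(s, pose=None):
    """world point per pixel from range_z"""
    h,w=s["range_z"].shape; T=s["pose"] if pose is None else pose
    u,v=np.meshgrid(np.arange(w),np.arange(h))
    n=cv2.undistortPoints(np.stack([u,v],-1).reshape(-1,1,2).astype(np.float64),np.array(s["mtx"]),np.array(s["dist"])).reshape(h,w,2)
    z=s["range_z"]; P=np.dstack([n[...,0]*z,n[...,1]*z,z]); T=np.array(T)
    P=P@T[:3,:3].T+T[:3,3]; P[z==0]=np.nan
    return P
E
python3 - <<'E'
from h import *
a=vision.snapshot("scene"); b=vision.snapshot("side")
for n,s in (("scene",a),("side",b)):
    cv2.imwrite(f"pics/{n}0.png",s["image"]); np.savez(f"{n}0.npz",**s); print(n,np.round(s["pose"],2).tolist())
E
```

```text
scene [[0.72, -0.32, 0.61, -0.15], [-0.69, -0.33, 0.64, -0.74], [-0.0, -0.88, -0.47, 0.61], [0.0, 0.0, 0.0, 1.0]]
side [[1.0, -0.0, -0.02, 0.56], [0.01, -0.59, 0.81, -0.82], [-0.01, -0.81, -0.59, 0.66], [0.0, 0.0, 0.0, 1.0]]
```

View pics/scene0.png

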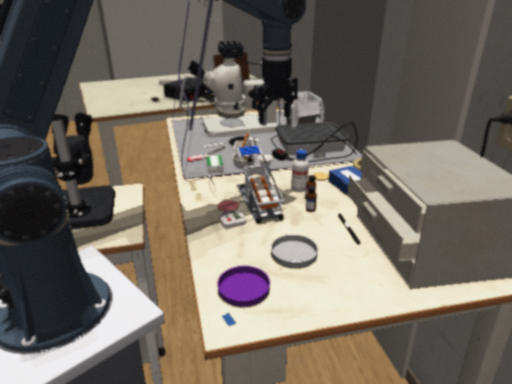

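View pics/side0.png

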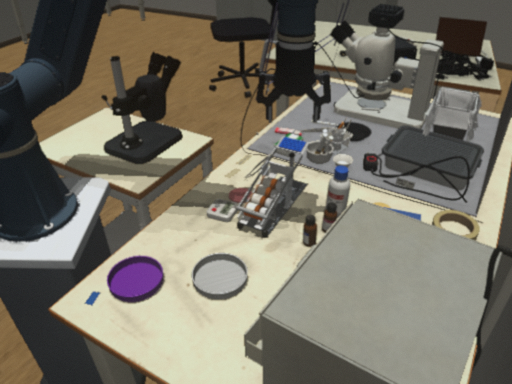

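Scene view: the candidates are a grey steel dish (scene 294,251; side 220,276), a purple dish (scene 244,286; side 136,278) and a small cup (side 320,150). The grey one fits, as it is stainless, about 112 mm across and just downhill of the lip. The dispenser runs from the blue paddle (scene 249,151) to the lip (scene 266,215). I'll confirm this in a crop and measure.

```bash
python3 - <<'E'
from h import *
L=lambda n:dict(np.load(n+"0.npz"))
a,b=L("scene"),L("side"); A,B=pts(a),pts(b)
c1=cv2.resize(a["image"][130:280,200:350],(600,600),interpolation=cv2.INTER_CUBIC)
c2=cv2.resize(b["image"][125:305,180:360],(600,600),interpolation=cv2.INTER_CUBIC)
cv2.imwrite("pics/crop0.png",cv2.resize(np.hstack([c1,c2]),(800,400)))
for n,s,P in (("scene",a,A),("side",b,B)):
    hsv=cv2.cvtColor(s["image"],cv2.COLOR_BGR2HSV)
    for col,lo,hi in (("blue",(100,120,60),(125,255,255)),("orange",(3,130,90),(18,255,255)),("purple",(130,120,40),(150,255,255))):
        m=cv2.inRange(hsv,lo,hi); k,lab,st,ce=cv2.connectedComponentsWithStats(m)
        for i in range(1,k):
            if st[i,4]>12:
                q=P[lab==i]; q=q[~np.isnan(q[:,0])]
                if len(q) and .2<np.median(q[:,0])<1.0: print(n,col,ce[i].round(),st[i,4],np.median(q,0).round(3),np.ptp(q,0).round(3))
    # dish rim: cloud points with z 15..26mm around dish
    cx,cy=(294,251) if n=="scene" else (220,276)
    w=P[cy-32:cy+32,cx-38:cx+38].reshape(-1,3); w=w[~np.isnan(w[:,0])]
    r=w[(w[:,2]>.014)&(w[:,2]<.027)]
    M=np.c_[2*r[:,:2],np.ones(len(r))]; s_=np.linalg.lstsq(M,(r[:,:2]**2).sum(1),rcond=None)[0]
    print(n,"rim",len(r),s_[:2].round(4),"R",np.sqrt(s_[2]+s_[0]**2+s_[1]**2).round(4),r.min(0).round(3),r.max(0).round(3))
E
```

```text
scene blue [249. 150.] 133 [0.633 0.115 0.123] [0.057 0.048 0.013]
scene blue [301. 154.] 73 [ 0.729 -0.004  0.118] [0.029 0.028 0.019]
scene blue [355. 171.] 55 [ 0.893 -0.087  0.038] [0.033 0.058 0.006]
scene blue [340. 177.] 123 [ 0.827 -0.08   0.038] [0.069 0.083 0.015]
scene blue [229. 319.] 60 [ 0.228 -0.263 -0.002] [0.015 0.026 0.005]
scene orange [245. 139.] 22 [0.782 0.295 0.067] [0.123 0.137 0.078]
scene orange [265. 186.] 62 [ 0.574 -0.014  0.073] [0.045 0.078 0.029]
scene orange [255. 189.] 42 [ 0.546 -0.002  0.071] [0.04  0.075 0.028]
scene orange [269. 206.] 46 [ 0.538 -0.066  0.045] [0.041 0.022 0.013]
scene orange [194. 295.] 24 [ 0.657  0.525 -0.734] [0.478 0.759 0.746]
scene orange [339. 328.] 1127 [ 0.367 -0.415 -0.008] [0.553 0.952 0.747]
scene orange [197. 317.] 30 [ 0.207 -0.183 -0.017] [0.462 0.731 0.75 ]
scene purple [243. 286.] 1572 [ 0.308 -0.215  0.002] [0.11  0.111 0.025]
scene rim 324 [ 0.4423 -0.1972] R 0.0722 [ 0.341 -0.267  0.014] [ 0.53  -0.055  0.023]
side blue [292. 144.] 231 [0.634 0.112 0.123] [0.061 0.052 0.013]
side blue [341. 172.] 135 [ 0.736 -0.009  0.123] [0.026 0.029 0.02 ]
side blue [411. 215.] 55 [ 0.897 -0.059  0.039] [0.046 0.027 0.005]
side blue [ 92. 298.] 70 [ 0.227 -0.266  0.001] [0.019 0.026 0.006]
side orange [273. 182.] 27 [0.586 0.009 0.083] [0.012 0.015 0.012]
side orange [268. 190.] 32 [ 0.574 -0.014  0.075] [0.012 0.02  0.011]
side orange [262. 200.] 30 [ 0.562 -0.038  0.067] [0.011 0.019 0.01 ]
side orange [257. 208.] 21 [ 0.549 -0.061  0.061] [0.009 0.018 0.007]
side orange [109. 348.] 222 [ 0.293 -0.378 -0.003] [0.253 0.147 0.011]
side orange [473. 360.] 14 [ 0.919 -0.405 -0.002] [0.025 0.035 0.031]
side purple [140. 258.] 29 [ 0.302 -0.171  0.017] [0.042 0.007 0.01 ]
side purple [135. 279.] 1515 [ 0.302 -0.218  0.003] [0.108 0.111 0.025]
side rim 366 [ 0.4749 -0.2142] R 0.0543 [ 0.42  -0.27   0.014] [ 0.53  -0.158  0.024]
```

View pics/crop0.png

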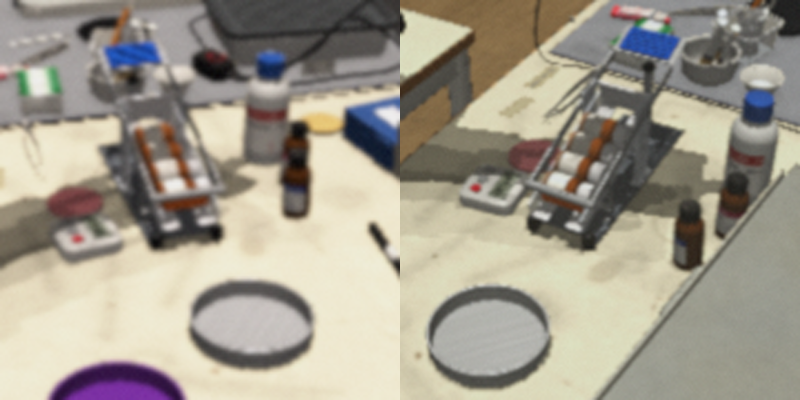

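The crop confirms the grey stainless dish, empty and just downhill of the lip. The dispenser has four vials in the chute and two black bumpers at its lip. One wrist look from here will refine the axis.

```bash
cat >> h.py <<'E'
from scipy.spatial.transform import Rotation as R
def wrist():
    st=sense(); s=vision.snapshot("wrist"); T=np.eye(4)
    T[:3,:3]=R.from_quat(st["tool_rot"]).as_matrix(); T[:3,3]=st["tcp_pos"]
    return st,s,T@np.array(s["mount"])
def loc(P,o,ang):
    d=np.array([np.cos(ang),np.sin(ang)]); q=P[...,:2]-o
    return np.dstack([q@d,q@np.array([-d[1],d[0]]),P[...,2]])
E
python3 - <<'E'
from h import *
st,s,T=wrist(); print(st["t"],R.from_quat(st["tool_rot"]).as_matrix().round(2).tolist(),st["finger_gap"], st["force"])
cv2.imwrite("pics/w1.png",s["image"]); print(np.round(s["mount"],3).tolist())
P={"w":pts(s,T)}
for n in("scene","side"): P[n]=pts(dict(np.load(n+"0.npz")))
o=np.array([.533,-.079]); 
for n,p in P.items():
    q=p.reshape(-1,3); q=q[~np.isnan(q[:,0])]
    # chute walls/rails: between z 30..100mm in the corridor
    for it,ang in enumerate((np.arctan2(-.884,-.467),)):
        l=loc(q[None],o,ang)[0]; out=[]
        for x0 in np.arange(-.23,.0,.02):
            k=l[(abs(l[:,0]-x0)<.01)&(abs(l[:,1])<.06)&(l[:,2]>.02)]
            if len(k)>8: out.append((round(x0,2),len(k),k[:,1].min().round(3),k[:,1].max().round(3),k[:,2].max().round(3)))
        print(n,*out,sep="\n")
E
```

```text
0.1 [[-0.0, 1.0, -0.0], [1.0, 0.0, 0.0], [0.0, -0.0, -1.0]] 1.0002215355678756 [-0.17053733  0.39935789 -0.02263325]
[[-0.001, -0.957, -0.291, 0.074], [1.0, -0.0, -0.0, 0.002], [0.0, -0.291, 0.957, -0.15], [0.0, 0.0, 0.0, 1.0]]
w
(np.float64(-0.23), 2793, np.float64(-0.035), np.float64(0.039), np.float64(0.131))
(np.float64(-0.21), 2729, np.float64(-0.035), np.float64(0.039), np.float64(0.127))
(np.float64(-0.19), 286, np.float64(-0.035), np.float64(0.039), np.float64(0.117))
(np.float64(-0.17), 628, np.float64(-0.035), np.float64(0.038), np.float64(0.111))
(np.float64(-0.15), 1720, np.float64(-0.037), np.float64(0.06), np.float64(0.328))
(np.float64(-0.13), 7984, np.float64(-0.038), np.float64(0.06), np.float64(0.327))
(np.float64(-0.11), 9206, np.float64(-0.034), np.float64(0.038), np.float64(0.326))
(np.float64(-0.09), 9155, np.float64(-0.034), np.float64(0.038), np.float64(0.325))
(np.float64(-0.07), 1994, np.float64(-0.035), np.float64(0.038), np.float64(0.308))
(np.float64(-0.05), 968, np.float64(-0.035), np.float64(0.038), np.float64(0.076))
(np.float64(-0.03), 987, np.float64
[... 1418 characters left out ...]
 np.float64(0.038), np.float64(0.112))
(np.float64(-0.15), 336, np.float64(-0.036), np.float64(0.037), np.float64(0.106))
(np.float64(-0.13), 165, np.float64(-0.038), np.float64(0.041), np.float64(0.104))
(np.float64(-0.11), 435, np.float64(-0.036), np.float64(0.06), np.float64(0.426))
(np.float64(-0.09), 1518, np.float64(-0.036), np.float64(0.06), np.float64(0.485))
(np.float64(-0.07), 1305, np.float64(-0.035), np.float64(0.06), np.float64(0.489))
(np.float64(-0.05), 379, np.float64(-0.037), np.float64(0.06), np.float64(0.495))
(np.float64(-0.03), 226, np.float64(-0.036), np.float64(0.037), np.float64(0.072))
(np.float64(-0.01), 416, np.float64(-0.037), np.float64(0.038), np.float64(0.065))
```

View pics/w1.png

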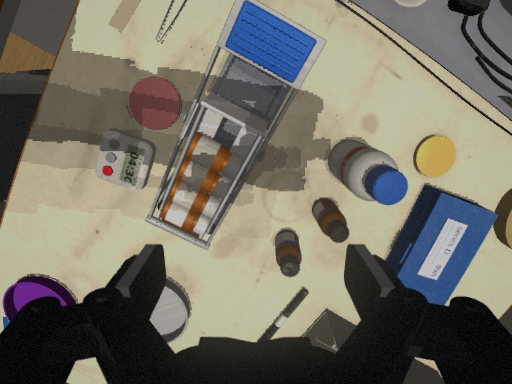

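Wrist view: the chute runs from the paddle (272,40) to the lip (180,232). The stain bottles are at (288,252) and (330,220), the marker at (290,315), the timer at (125,160), and the dish is partly behind the left finger (165,310). Next I check the corridor and the lip end.

```bash
python3 - <<'E'
from h import *
o=np.array([.533,-.079]); ang=np.arctan2(-.884,-.467)
for n in("scene","side"):
    p=pts(dict(np.load(n+"0.npz"))); l=loc(p,o,ang).reshape(-1,3); l=l[~np.isnan(l[:,0])]
    k=l[(l[:,0]<.02)&(l[:,0]>-.05)&(abs(l[:,1])<.03)&(l[:,2]>.035)]; print(n,"lip end x",np.percentile(k[:,0],[90,97,99.5]).round(4))
    # corridor obstacles by 20mm cells
    k=l[(l[:,0]>-.05)&(l[:,0]<.30)&(abs(l[:,1])<.16)&(l[:,2]>.008)&(l[:,2]<.3)]
    g={}
    for x,y,z in k: c=(int(x//.03)*30,int(y//.03)*30); a=g.setdefault(c,[0,0]); a[0]+=1; a[1]=max(a[1],round(float(z),3))
    print({c:tuple(v) for c,v in sorted(g.items()) if v[0]>4})
    k=l[(l[:,0]>.05)&(l[:,0]<.25)&(abs(l[:,1])<.09)&(l[:,2]>.014)&(l[:,2]<.026)]
    k=k[np.hypot(*(k[:,:2]-[.146,.012]).T)<.066] 
    M=np.c_[2*k[:,:2],np.ones(len(k))]; s=np.linalg.lstsq(M,(k[:,:2]**2).sum(1),rcond=None)[0]
    print("dish",s[:2].round(4),np.sqrt(s[2]+s[0]**2+s[1]**2).round(4),k.min(0).round(3),k.max(0).round(3))
E
```

```text
scene lip end x [-0.0103 -0.0062  0.0002]
{(-60, -150): (22, 0.018), (-60, -120): (48, 0.019), (-60, -90): (28, 0.019), (-60, -60): (25, 0.07), (-60, -30): (69, 0.07), (-60, 0): (54, 0.067), (-60, 30): (19, 0.07), (-60, 90): (58, 0.072), (-60, 120): (27, 0.075), (-30, -150): (21, 0.017), (-30, -120): (75, 0.019), (-30, -90): (51, 0.019), (-30, -60): (63, 0.064), (-30, -30): (178, 0.064), (-30, 0): (212, 0.063), (-30, 30): (26, 0.068), (-30, 90): (39, 0.073), (-30, 120): (107, 0.073), (60, 0): (5, 0.019), (90, -60): (9, 0.02), (90, -30): (47, 0.021), (90, 0): (52, 0.021), (90, 30): (64, 0.022), (120, -60): (18, 0.021), (120, 30): (15, 0.02), (120, 60): (27, 0.021), (150, -180): (5, 0.02), (150, -150): (60, 0.021), (150, -120): (6, 0.02), (150, -60): (46, 0.021), (150, 30): (9, 0.021), (150, 60): (9, 0.021), (180, -180): (17, 0.021), (180, -150): (7, 0.021), (180, -120): (80, 0.022), (180, -90): (14, 0.021), (180, -60): (5, 0.02), (180, -30): (70, 0.021), (180, 0): (53, 0.022), (180, 30): (27, 0.02), (210, -90): (40, 0.023), (240, -120): (16, 0.022), (240, -90): (15, 0.023), (270, -180
[... 610 characters left out ...]
120): (219, 0.076), (0, -30): (5, 0.045), (0, 0): (6, 0.045), (90, -60): (23, 0.023), (90, -30): (90, 0.022), (90, 0): (62, 0.024), (90, 30): (48, 0.024), (120, -60): (62, 0.023), (120, 60): (34, 0.022), (150, -150): (9, 0.02), (150, -60): (41, 0.022), (150, 30): (23, 0.022), (150, 60): (42, 0.022), (180, -180): (21, 0.023), (180, -150): (50, 0.024), (180, -120): (35, 0.022), (180, -90): (12, 0.023), (180, -30): (37, 0.022), (180, 0): (54, 0.022), (180, 30): (70, 0.022), (210, -90): (54, 0.023), (240, -120): (20, 0.022), (240, -90): (63, 0.023), (270, -180): (10, 0.022), (270, -150): (51, 0.022), (270, -120): (75, 0.022)}
dish [0.1467 0.0118] 0.0543 [ 0.09  -0.044  0.014] [0.203 0.067 0.024]
```

```bash
python3 -m crank '[{"dp":[-0.62,-0.94,-0.25],"angular":[0,0,-2.78]},{"dp":[-0.62,-0.94,-0.25],"angular":[0,0,-2.78]},{"dp":[-0.62,-0.94,-0.25],"angular":[0,0,-2.78]},{"dp":[-0.62,-0.94,-0.25],"angular":[0,0,-2.78]},{"dp":[-0.62,-0.94,-0.25],"angular":[0,0,-2.78]},{"dp":[-0.62,-0.94,-0.25],"angular":[0,0,-2.78]},{"dp":[-0.62,-0.94,-0.25],"angular":[0,0,-2.78]},{"dp":[-0.62,-0.94,-0.25],"angular":[0,0,-2.78]},{"dp":[-0.62,-0.94,-0.25],"angular":[0,0,-2.78]},{"dp":[-0.62,-0.94,-0.25],"angular":[0,0,-2.78]},{"dp":[0,0,0],"angular":[0,0,0]},{"dp":[0,0,0],"angular":[0,0,0]}]' 0.35
cat > look.py <<'E'
import sys
from h import *
o=np.array([.533,-.079]); ang=np.arctan2(-.884,-.467)
st,s,T=wrist(); cv2.imwrite(f"pics/{sys.argv[1]}.png",s["image"])
m=R.from_quat(st["tool_rot"]).as_matrix(); t=np.array(st["tcp_pos"])
print("t",st["t"],"tcp",t.round(4),"local",loc(t[None],o,ang).round(4).ravel(),"tool y",m[:,1].round(3),"z",m[:,2].round(3),"gap",round(st["finger_gap"],3),"F",np.round(st["force"],2))
E
python3 look.py w2
```

```text
t: 1.35
tcp_pos: [0.4385, -0.2822, 0.1482]
tool_rot: [0.857, 0.516, 0.0, -0.001]
force: [0.6, 1.0, -0.6]
finger_gap: 0.652
gripper_force: 0.0
t 1.35 tcp [ 0.4385 -0.2822  0.1482] local [0.2238 0.0114 0.1482] tool y [ 0.884 -0.468 -0.001] z [-0.     0.001 -1.   ] gap 0.652 F [ 0.59  1.   -0.56]
```

View pics/w2.png

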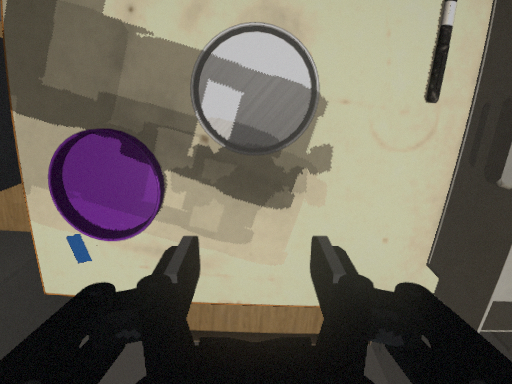

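The dish is centred on the fingers (255,88), the purple dish (107,185) is clear, and the marker is at (440,50). I go down and push slowly.

```bash
python3 -m crank '[{"dp":[0,0,-0.83],"angular":[0,0,0]},{"dp":[0,0,-0.83],"angular":[0,0,0]},{"dp":[0,0,-0.83],"angular":[0,0,0]},{"dp":[0,0,-0.83],"angular":[0,0,0]},{"dp":[0,0,-0.83],"angular":[0,0,0]},{"dp":[0,0,0],"angular":[0,0,0]},{"dp":[0.08,0.16,0],"angular":[0,0,0]},{"dp":[0.08,0.16,0],"angular":[0,0,0]},{"dp":[0.08,0.16,0],"angular":[0,0,0]},{"dp":[0.08,0.18,0],"angular":[0,0,0]},{"dp":[0.08,0.2,0],"angular":[0,0,0]},{"dp":[0.08,0.2,0],"angular":[0,0,0]},{"dp":[0,0,0],"angular":[0,0,0]}]'
python3 look.py w3
```

```text
t: 2.7
tcp_pos: [0.4535, -0.2491, 0.0242]
tool_rot: [0.856, 0.517, -0.0, -0.0]
force: [0.8, -0.6, 0.4]
finger_gap: 0.652
gripper_force: 0.0
t 2.7 tcp [ 0.4535 -0.2491  0.0242] local [0.1876 0.0092 0.0242] tool y [ 0.885 -0.465 -0.   ] z [-0.  0. -1.] gap 0.652 F [ 0.8  -0.57  0.38]
```

View pics/w3.png

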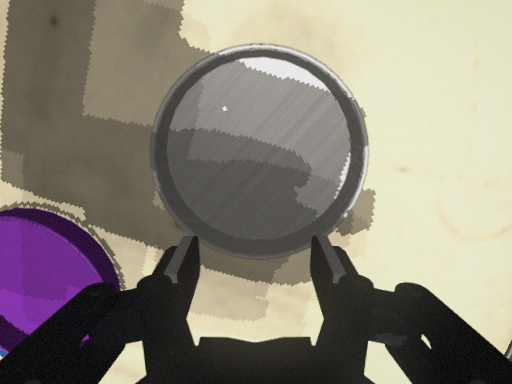

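The dish is caged symmetrically between the fingertips (195,240 and 318,240). I continue the push and measure the rim.

```bash
python3 -m crank '[{"dp":[0.08,0.2,0],"angular":[0,0,0]},{"dp":[0.08,0.2,0],"angular":[0,0,0]},{"dp":[0.08,0.2,0],"angular":[0,0,0]},{"dp":[0.08,0.2,0],"angular":[0,0,0]},{"dp":[0.08,0.2,0],"angular":[0,0,0]},{"dp":[0.08,0.2,0],"angular":[0,0,0]},{"dp":[0.08,0.2,0],"angular":[0,0,0]},{"dp":[0.08,0.2,0],"angular":[0,0,0]},{"dp":[0.08,0.2,0],"angular":[0,0,0]},{"dp":[0.08,0.2,0],"angular":[0,0,0]},{"dp":[0,0,0],"angular":[0,0,0]}]'
cat > dish.py <<'E'
from h import *
o=np.array([.533,-.079]); ang=np.arctan2(-.884,-.467)
tc=loc(np.array(sense()["tcp_pos"])[None],o,ang).ravel()
for n in ("scene","side"):
    s=vision.snapshot(n); l=loc(pts(s),o,ang).reshape(-1,3); l=l[~np.isnan(l[:,0])]
    # rim points only: the lower dispenser parts sit at x<0, the gripper is cut off by height
    k=l[(l[:,0]>.004)&(l[:,0]<.26)&(abs(l[:,1])<.075)&(l[:,2]>.014)&(l[:,2]<.025)]
    for i in range(6):
        M=np.c_[2*k[:,:2],np.ones(len(k))]; c=np.linalg.lstsq(M,(k[:,:2]**2).sum(1),rcond=None)[0]
        r=np.sqrt(c[2]+c[0]**2+c[1]**2); e=abs(np.hypot(*(k[:,:2]-c[:2]).T)-r); k=k[e<max(.003,2*np.median(e))]
    print(n,"dish local",c[:2].round(4),"R",r.round(4),len(k),"tcp",tc.round(4))
E
python3 dish.py
```

```text
t: 3.85
tcp_pos: [0.4775, -0.1892, 0.024]
tool_rot: [0.856, 0.517, -0.0, -0.0]
force: [-0.2, -0.2, 1.1]
finger_gap: 0.649
gripper_force: 0.0
scene dish local [0.145  0.0092] R 0.0541 240 tcp [0.1234 0.0024 0.024 ]
side dish local [0.1467 0.0117] R 0.0543 328 tcp [0.1234 0.0024 0.024 ]
```

```bash
python3 - <<'E'
from h import *
st,s,T=wrist(); a=vision.snapshot("side")
cv2.imwrite("pics/c4.png",np.hstack([cv2.resize(s["image"],(400,300)),cv2.resize(a["image"][120:330,110:390],(400,300))]))
E
```

```text
(no output)
```

View pics/c4.png

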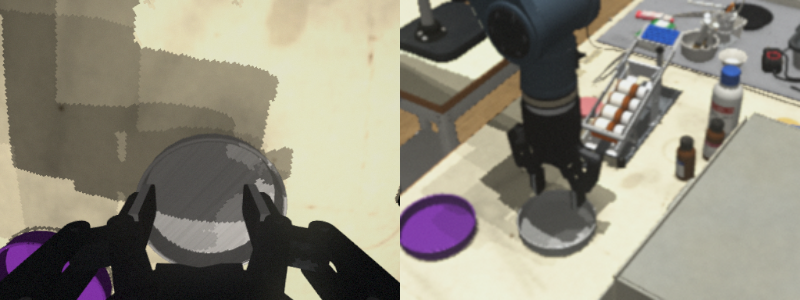

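The fingertips passed over the rim, so partly open tips are shorter than I assumed, and the dish has not moved. I back out upward, then measure the true tip height from the wrist depth.

```bash
python3 -m crank '[{"dp":[0,0,0.5],"angular":[0,0,0]},{"dp":[0,0,0.5],"angular":[0,0,0]},{"dp":[0,0,0.5],"angular":[0,0,0]},{"dp":[-0.3,-0.72,0],"angular":[0,0,0]},{"dp":[-0.3,-0.72,0],"angular":[0,0,0]},{"dp":[-0.3,-0.72,0],"angular":[0,0,0]},{"dp":[-0.3,-0.72,0],"angular":[0,0,0]},{"dp":[-0.3,-0.72,0],"angular":[0,0,0]},{"dp":[0,0,0],"angular":[0,0,0]}]'
python3 dish.py; python3 - <<'E'
from h import *
st,s,T=wrist(); P=pts(s,np.array(s["mount"]))
k=P[220:384].reshape(-1,3); k=k[~np.isnan(k[:,0])]; k=k[(k[:,2]<.05)&(abs(k[:,1])<.07)&(abs(k[:,0])<.03)]
print(np.percentile(k[:,2],[90,97,99,99.9]).round(4)); e=k[k[:,2]>np.percentile(k[:,2],97)]; print(e.min(0).round(4),e.max(0).round(4))
l=e[e[:,1]<0]; r=e[e[:,1]>0]; print(l[:,1].max(),r[:,1].min()); print(sense()["tcp_pos"])
E
```

```text
t: 4.95
tcp_pos: [0.432, -0.3015, 0.0692]
tool_rot: [0.857, 0.515, 0.0, 0.001]
force: [0.7, 0.5, 0.3]
finger_gap: 0.649
gripper_force: 0.0
scene dish local [0.145  0.0092] R 0.0539 218 tcp [0.2439 0.0146 0.0692]
side dish local [0.1467 0.0117] R 0.0542 231 tcp [0.2439 0.0146 0.0692]
[-0.0496 -0.0283 -0.0199 -0.0132]
[-0.0106 -0.0397 -0.0283] [ 0.0127  0.043  -0.0109]
-0.025603996715401263 0.029050754367208595
[ 0.43200358 -0.29762894  0.06887918]
```

```bash
python3 -m crank '[{"dp":[-0.09,0.05,-0.5],"angular":[0,0,0]},{"dp":[0,0,-0.6],"angular":[0,0,0]},{"dp":[0,0,-0.4],"angular":[0,0,0]},{"dp":[0,0,0],"angular":[0,0,0]}]'
python3 -m crank '[{"dp":[0,0,-0.1],"angular":[0,0,0]},{"dp":[0,0,0],"angular":[0,0,0]}]'
python3 -m crank '[{"dp":[0,0,-0.1],"angular":[0,0,0]},{"dp":[0,0,0],"angular":[0,0,0]}]'
python3 -m crank '[{"dp":[0,0,-0.1],"angular":[0,0,0]},{"dp":[0,0,0],"angular":[0,0,0]}]'
python3 look.py w5
```

```text
t: 5.5
tcp_pos: [0.4291, -0.2949, 0.0226]
tool_rot: [0.856, 0.517, -0.0, -0.002]
force: [-0.3, -0.7, 0.1]
finger_gap: 0.652
gripper_force: 0.0
t: 5.7
tcp_pos: [0.43, -0.2966, 0.0212]
tool_rot: [0.856, 0.517, 0.0, 0.0]
force: [-0.0, -0.3, 0.1]
finger_gap: 0.652
gripper_force: 0.0
t: 5.9
tcp_pos: [0.4298, -0.2968, 0.0182]
tool_rot: [0.856, 0.517, 0.0, 0.0]
force: [0.4, -0.1, -0.4]
finger_gap: 0.647
gripper_force: 0.0
t: 6.1
tcp_pos: [0.4296, -0.2966, 0.0149]
tool_rot: [0.856, 0.516, -0.0, -0.0]
force: [0.5, 0.6, -0.5]
finger_gap: 0.651
gripper_force: 0.0
t 6.1 tcp [ 0.4296 -0.2966  0.0149] local [0.2408 0.0102 0.0149] tool y [ 0.885 -0.466 -0.   ] z [-0.  0. -1.] gap 0.651 F [ 0.55  0.6  -0.53]
```

```bash
for i in 1 2 3 4; do python3 -m crank '[{"dp":[0,0,-0.1],"angular":[0,0,0]},{"dp":[0,0,0],"angular":[0,0,0]}]' | egrep 'tcp|force: \['; done; python3 - <<'E'
from h import *
st,s,T=wrist(); cv2.imwrite("pics/w6.png",s["image"]); P=pts(s,T)
k=P[225:300,150:370]; m=(k[...,2]<.2)&(k[...,2]>.012); 
for c in (185,190,195,320,325): print(c,[tuple(P[r,c].round(3)) for r in (236,242,250,270)])
E
```

```text
tcp_pos: [0.4295, -0.2965, 0.0117]
force: [-0.1, -0.5, -0.6]
tcp_pos: [0.4295, -0.2965, 0.0087]
force: [0.6, 0.3, 0.1]
tcp_pos: [0.4295, -0.2965, 0.0057]
force: [-0.0, 0.3, 0.9]
tcp_pos: [0.4295, -0.2965, 0.0027]
force: [-0.5, 0.8, 0.3]
185 [(np.float64(0.407), np.float64(-0.272), np.float64(0.018)), (np.float64(0.409), np.float64(-0.272), np.float64(0.026)), (np.float64(0.41), np.float64(-0.273), np.float64(0.032)), (np.float64(0.411), np.float64(-0.276), np.float64(0.044))]
190 [(np.float64(0.41), np.float64(-0.272), np.float64(0.019)), (np.float64(0.411), np.float64(-0.273), np.float64(0.025)), (np.float64(0.412), np.float64(-0.274), np.float64(0.033)), (np.float64(0.409), np.float64(-0.28), np.float64(0.038))]
195 [(np.float64(0.412), np.float64(-0.273), np.float64(0.019)), (np.float64(0.411), np.float64(-0.276), np.float64(0.02)), (np.float64(0.41), np.float64(-0.278), np.float64(0.024)), (np.float64(0.406), np.float64(-0.286), np.float64(0.027))]
320 [(np.float64(0.464), np.float64(-0.302), np.float64(0.018)), (np.float64(0.463), np.float64(-0.301), np.float64(0.025)), (np.float64(0.461), np.float64(-0.3), np.float64(0.033)), (np.float64(0.458), np.float64(-0.307), np.float64(0.036))]
325 [(np.float64(0.466), np.float64(-0.302), np.float64(0.02)), (np.float64(0.465), np.float64(-0.302), np.float64(0.025)), (np.float64(0.463), np.float64(-0.3), np.float64(0.034)), (np.float64(0.46), np.float64(-0.301), np.float64(0.047))]
```

```bash
for i in 1 2 3; do python3 -m crank '[{"dp":[0,0,-0.1],"angular":[0,0,0]},{"dp":[0,0,0],"angular":[0,0,0]}]' | egrep 'tcp|force: \['; done; python3 - <<'E'
from h import *
st,s,T=wrist();P=pts(s,T)
for c in (190,320): print(c,[tuple(P[r,c].round(3).tolist()) for r in (230,233,236,242)])
E
```

```text
tcp_pos: [0.4296, -0.2966, -0.0003]
force: [-0.7, 1.1, -0.7]
tcp_pos: [0.4295, -0.2966, -0.0033]
force: [-0.3, 0.2, 0.2]
tcp_pos: [0.4295, -0.2965, -0.0063]
force: [1.1, -0.2, 0.8]
190 [(0.407, -0.273, 0.0), (0.406, -0.274, -0.001), (0.409, -0.273, 0.01), (0.411, -0.273, 0.017)]
320 [(0.465, -0.304, -0.001), (0.465, -0.305, 0.0), (0.464, -0.302, 0.008), (0.463, -0.3, 0.017)]
```

The tips are now about 8 mm above the desk. I start the push again.

```bash
python3 -m crank '[{"dp":[0.09,0.17,0],"angular":[0,0,0]},{"dp":[0.09,0.17,0],"angular":[0,0,0]},{"dp":[0.09,0.17,0],"angular":[0,0,0]},{"dp":[0.09,0.17,0],"angular":[0,0,0]},{"dp":[0.09,0.17,0],"angular":[0,0,0]},{"dp":[0.09,0.17,0],"angular":[0,0,0]},{"dp":[0.08,0.18,0],"angular":[0,0,0]},{"dp":[0.08,0.18,0],"angular":[0,0,0]},{"dp":[0.08,0.18,0],"angular":[0,0,0]},{"dp":[0.08,0.18,0],"angular":[0,0,0]},{"dp":[0.08,0.18,0],"angular":[0,0,0]},{"dp":[0.08,0.18,0],"angular":[0,0,0]},{"dp":[0,0,0],"angular":[0,0,0]}]'; python3 dish.py
```

```text
t: 8.95
tcp_pos: [0.4604, -0.2327, -0.006]
tool_rot: [0.856, 0.517, -0.0, -0.0]
force: [-0.6, 0.2, -0.4]
finger_gap: 0.647
gripper_force: 0.0
scene dish local [0.1211 0.0057] R 0.0563 162 tcp [ 0.1698  0.0075 -0.006 ]
side dish local [0.1169 0.0049] R 0.0581 131 tcp [ 0.1698  0.0075 -0.006 ]
```

```bash
python3 -m crank '[{"dp":[0.07,0.18,0],"angular":[0,0,0]},{"dp":[0.07,0.18,0],"angular":[0,0,0]},{"dp":[0.07,0.18,0],"angular":[0,0,0]},{"dp":[0.07,0.18,0],"angular":[0,0,0]},{"dp":[0.07,0.18,0],"angular":[0,0,0]},{"dp":[0.07,0.18,0],"angular":[0,0,0]},{"dp":[0.07,0.18,0],"angular":[0,0,0]},{"dp":[0.07,0.18,0],"angular":[0,0,0]},{"dp":[0.07,0.18,0],"angular":[0,0,0]},{"dp":[0.07,0.18,0],"angular":[0,0,0]},{"dp":[0,0,0],"angular":[0,0,0]}]'; python3 dish.py; python3 look.py w7
```

```text
t: 10.15
tcp_pos: [0.4814, -0.1787, -0.006]
tool_rot: [0.856, 0.517, -0.0, -0.0]
force: [-0.3, 0.0, 0.0]
finger_gap: 0.654
gripper_force: 0.0
scene dish local [ 0.0672 -0.0023] R 0.0541 139 tcp [ 0.1123  0.0009 -0.006 ]
side dish local [0.0644 0.0011] R 0.0572 219 tcp [ 0.1123  0.0009 -0.006 ]
t 10.25 tcp [ 0.4813 -0.1794 -0.006 ] local [ 0.1129  0.0012 -0.006 ] tool y [ 0.885 -0.466 -0.   ] z [-0.  0. -1.] gap 0.648 F [0.63 0.25 0.18]
```

View pics/w7.png

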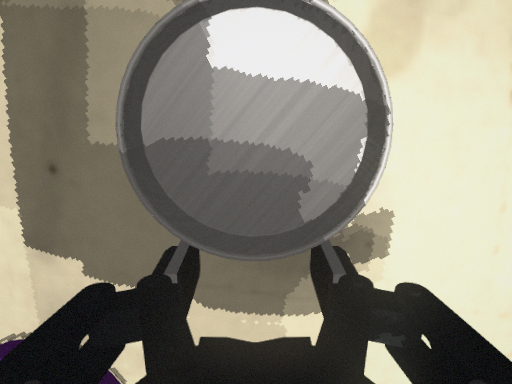

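The dish is held between the fingertips and the lip just shows at the top edge. I now creep on, 3 mm at a time, and watch the force.

```bash
for i in 1 2 3 4; do python3 -m crank '[{"dp":[0.05,0.09,0],"angular":[0,0,0]},{"dp":[0,0,0],"angular":[0,0,0]}]' | egrep 'tcp|force: \['; done; python3 dish.py
```

```text
tcp_pos: [0.4828, -0.1769, -0.006]
force: [-0.4, -0.6, -0.2]
tcp_pos: [0.4844, -0.1741, -0.006]
force: [-1.0, -0.8, 0.4]
tcp_pos: [0.486, -0.1713, -0.006]
force: [0.2, 0.4, 0.3]
tcp_pos: [0.4874, -0.1686, -0.006]
force: [-0.4, -0.5, -0.4]
scene dish local [ 0.0562 -0.0019] R 0.0532 142 tcp [ 0.1006  0.0016 -0.006 ]
side dish local [0.0575 0.0044] R 0.0532 199 tcp [ 0.1006  0.0016 -0.006 ]
```

```bash
for i in 1 2 3; do python3 -m crank '[{"dp":[0.03,0.06,0],"angular":[0,0,0]},{"dp":[0,0,0],"angular":[0,0,0]}]' | egrep 'tcp|force: \['; done
```

```text
tcp_pos: [0.4875, -0.1676, -0.006]
force: [-3.2, -3.9, 0.9]
tcp_pos: [0.4878, -0.1672, -0.006]
force: [-7.5, -10.7, 0.3]
tcp_pos: [0.488, -0.167, -0.006]
force: [-13.2, -19.4, 0.1]
```

There is firm contact along the push axis, so the dish is against the bumpers. I back away, rise, and check.

```bash
python3 -m crank '[{"dp":[-0.1,-0.18,0],"angular":[0,0,0]},{"dp":[-0.2,-0.36,0],"angular":[0,0,0]},{"dp":[-0.3,-0.54,0],"angular":[0,0,0]},{"dp":[-0.2,-0.4,0.6],"angular":[0,0,0]},{"dp":[0,0,1],"angular":[0,0,0]},{"dp":[0,0,1],"angular":[0,0,0]},{"dp":[0,0,1],"angular":[0,0,0]},{"dp":[0,0,1],"angular":[0,0,0]},{"dp":[0,0,1],"angular":[0,0,0]},{"dp":[0,0,1],"angular":[0,0,0]},{"dp":[0,0,0],"angular":[0,0,0]}]' 1; python3 dish.py; python3 look.py w8
```

```text
t: 12.9
tcp_pos: [0.4686, -0.2095, 0.196]
tool_rot: [0.856, 0.517, 0.002, 0.004]
force: [0.5, -0.2, 0.2]
finger_gap: -0.007
gripper_force: 0.0
scene dish local [ 0.043  -0.0003] R 0.0538 144 tcp [0.1455 0.004  0.196 ]
side dish local [0.0441 0.0021] R 0.0539 245 tcp [0.1455 0.004  0.196 ]
t 13.0 tcp [ 0.4662 -0.208   0.1925] local [0.1452 0.0012 0.1925] tool y [ 0.885 -0.466  0.002] z [ 0.002 -0.001 -1.   ] gap 0.001 F [-0.52  0.2   0.11]
```

View pics/w8.png

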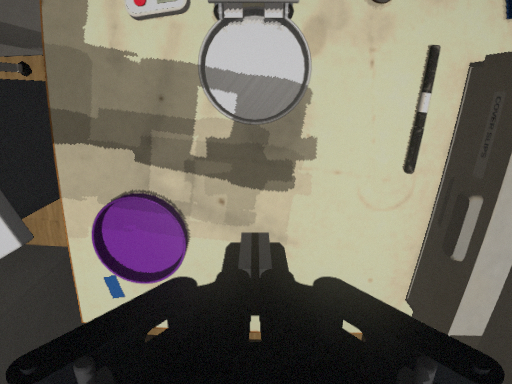

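The dish (255,68) sits centred against both bumpers and under the lip, and the measured local position is (0.044, 0.001). I move above the paddle with the fingers shut and measure the shut tip height.

```bash
python3 -m crank '[{"dp":[0.465,0.89,0],"angular":[0,0,0]},{"dp":[0.465,0.89,0],"angular":[0,0,0]},{"dp":[0.465,0.89,0],"angular":[0,0,0]},{"dp":[0.465,0.89,0],"angular":[0,0,0]},{"dp":[0.465,0.89,0],"angular":[0,0,0]},{"dp":[0.465,0.89,0],"angular":[0,0,0]},{"dp":[0.465,0.89,0],"angular":[0,0,0]},{"dp":[0.465,0.89,0],"angular":[0,0,0]},{"dp":[0.465,0.89,0],"angular":[0,0,0]},{"dp":[0.465,0.89,0],"angular":[0,0,0]},{"dp":[0.465,0.89,0],"angular":[0,0,0]},{"dp":[0.465,0.89,0],"angular":[0,0,0]},{"dp":[0,0,0],"angular":[0,0,0]},{"dp":[0,0,0],"angular":[0,0,0]}]'; python3 look.py w9; python3 - <<'E'
from h import *
st,s,T=wrist();P=pts(s,T)
for r in (228,231,234,237,240,246): print(r,[tuple(P[r,c].round(3).tolist()) for c in (248,262)])
E
```

```text
t: 14.45
tcp_pos: [0.6322, 0.1129, 0.1897]
tool_rot: [0.856, 0.517, -0.002, -0.001]
force: [0.3, -0.6, -0.6]
finger_gap: 0.002
gripper_force: 0.0
t 14.45 tcp [0.6322 0.1129 0.1897] local [-0.216  -0.002   0.1897] tool y [ 0.885 -0.465 -0.003] z [-0.004 -0.    -1.   ] gap 0.002 F [ 0.32 -0.6  -0.56]
228 [(0.592, 0.051, 0.005), (0.607, 0.043, 0.006)]
231 [(0.59, 0.048, 0.006), (0.605, 0.04, 0.006)]
234 [(0.636, 0.123, 0.203), (0.642, 0.12, 0.203)]
237 [(0.637, 0.124, 0.208), (0.642, 0.12, 0.208)]
240 [(0.637, 0.123, 0.211), (0.642, 0.12, 0.211)]
246 [(0.637, 0.123, 0.217), (0.642, 0.121, 0.217)]
```

```bash
python3 -m crank '[{"dp":[0,0,-0.7],"angular":[0,0,0]},{"dp":[0,0,-0.6],"angular":[0,0,0]},{"dp":[0,0,0],"angular":[0,0,0]}]' | egrep 'tcp|force: \['; for i in 1 2 3 4 ; do python3 -m crank '[{"dp":[0,0,-0.15],"angular":[0,0,0]},{"dp":[0,0,-0.05],"angular":[0,0,0]}]' | egrep 'tcp|force: \['; done
```

```text
tcp_pos: [0.6306, 0.1112, 0.1502]
force: [-0.9, -0.2, -0.3]
tcp_pos: [0.6337, 0.1119, 0.1475]
force: [0.2, 0.7, -0.4]
tcp_pos: [0.6335, 0.1125, 0.1412]
force: [-0.9, -0.1, -1.3]
tcp_pos: [0.6332, 0.1126, 0.1347]
force: [-0.2, 0.4, -0.1]
tcp_pos: [0.6331, 0.1126, 0.1285]
force: [0.1, -0.1, 0.3]
```

```bash
for i in 1 2 3 4 5; do python3 -m crank '[{"dp":[0,0,-0.1],"angular":[0,0,0]},{"dp":[0,0,0],"angular":[0,0,0]}]' | egrep 'tcp|force: \['; done
```

```text
tcp_pos: [0.6331, 0.1125, 0.1255]
force: [0.1, -0.2, -0.5]
tcp_pos: [0.6331, 0.1125, 0.1226]
force: [-0.3, -0.6, 0.2]
tcp_pos: [0.6331, 0.1125, 0.1196]
force: [0.5, -1.3, -0.3]
tcp_pos: [0.6337, 0.1127, 0.1172]
force: [0.2, 0.5, 2.2]
tcp_pos: [0.6339, 0.1127, 0.1142]
force: [0.7, 1.2, 2.4]
```

Contact came at TCP z of about 0.118. I press to the stop.

```bash
python3 -m crank '[{"dp":[0,0,-0.2],"angular":[0,0,0]},{"dp":[0,0,-0.2],"angular":[0,0,0]},{"dp":[0,0,0],"angular":[0,0,0]}]' | egrep 'tcp|force: \['; for i in 1 2; do python3 -m crank '[{"dp":[0,0,-0.07],"angular":[0,0,0]},{"dp":[0,0,0],"angular":[0,0,0]}]' | egrep 'tcp|force: \['; done
```

```text
tcp_pos: [0.6338, 0.1126, 0.1014]
force: [1.0, 1.2, 4.5]
tcp_pos: [0.6338, 0.1127, 0.0999]
force: [1.6, 1.6, 5.4]
tcp_pos: [0.6339, 0.1128, 0.0993]
force: [0.1, 2.4, 10.5]
```

On the stop. I wait briefly for the vial to roll, then let up and look.

```bash
python3 -m crank '[{"dp":[0,0,0],"angular":[0,0,0]},{"dp":[0,0,0],"angular":[0,0,0]},{"dp":[0,0,0],"angular":[0,0,0]},{"dp":[0,0,0],"angular":[0,0,0]},{"dp":[0,0,0],"angular":[0,0,0]},{"dp":[0,0,0],"angular":[0,0,0]},{"dp":[0,0,0.5],"angular":[0,0,0]},{"dp":[0,0,0.5],"angular":[0,0,0]},{"dp":[0,0,0],"angular":[0,0,0]},{"dp":[0,0,0],"angular":[0,0,0]},{"dp":[0,0,0],"angular":[0,0,0]},{"dp":[0,0,0],"angular":[0,0,0]},{"dp":[0,0,0],"angular":[0,0,0]},{"dp":[0,0,0],"angular":[0,0,0]},{"dp":[0,0,0],"angular":[0,0,0]},{"dp":[0,0,0],"angular":[0,0,0]},{"dp":[0,0,0],"angular":[0,0,0]},{"dp":[0,0,0],"angular":[0,0,0]}]'
python3 - <<'E'
from h import *
a=vision.snapshot("side"); b=vision.snapshot("scene")
cv2.imwrite("pics/c10.png",np.hstack([cv2.resize(a["image"][130:270,210:350],(400,400),interpolation=cv2.INTER_CUBIC),cv2.resize(b["image"][150:270,220:340],(400,400),interpolation=cv2.INTER_CUBIC)]))
E
```

```text
t: 19.15
tcp_pos: [0.6334, 0.1125, 0.1278]
tool_rot: [0.856, 0.517, 0.0, -0.0]
force: [-0.0, -0.6, -0.1]
finger_gap: -0.003
gripper_force: 0.0
```

View pics/c10.png

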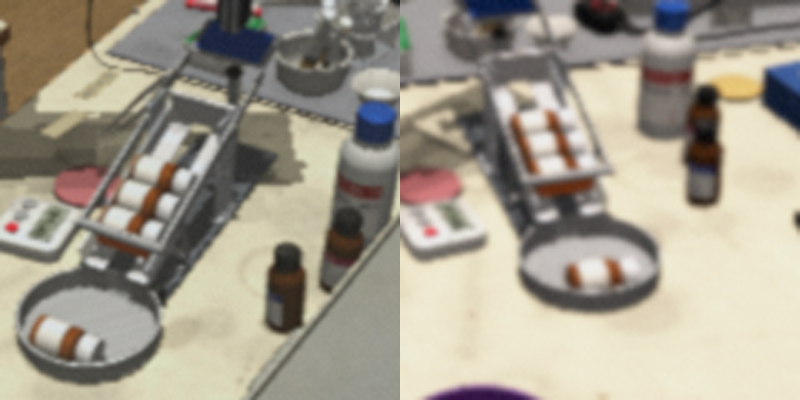

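One vial lies in the dish (side crop 70,340) and three wait at the gate. I check that the dish is still docked, then press a second time.

```bash
python3 dish.py; python3 -m crank '[{"dp":[0,0,-0.3],"angular":[0,0,0]},{"dp":[0,0,-0.2],"angular":[0,0,0]},{"dp":[0,0,-0.2],"angular":[0,0,0]},{"dp":[0,0,-0.2],"angular":[0,0,0]},{"dp":[0,0,-0.1],"angular":[0,0,0]},{"dp":[0,0,0],"angular":[0,0,0]},{"dp":[0,0,0],"angular":[0,0,0]},{"dp":[0,0,0],"angular":[0,0,0]},{"dp":[0,0,0],"angular":[0,0,0]},{"dp":[0,0,0],"angular":[0,0,0]},{"dp":[0,0,0],"angular":[0,0,0]},{"dp":[0,0,0],"angular":[0,0,0]},{"dp":[0,0,0],"angular":[0,0,0]}]'
python3 -m crank '[{"dp":[0,0,0.5],"angular":[0,0,0]},{"dp":[0,0,0.5],"angular":[0,0,0]},{"dp":[0,0,1],"angular":[0,0,0]},{"dp":[0,0,1],"angular":[0,0,0]},{"dp":[0,0,0],"angular":[0,0,0]},{"dp":[0,0,0],"angular":[0,0,0]},{"dp":[0,0,0],"angular":[0,0,0]},{"dp":[0,0,0],"angular":[0,0,0]},{"dp":[0,0,0],"angular":[0,0,0]},{"dp":[0,0,0],"angular":[0,0,0]},{"dp":[0,0,0],"angular":[0,0,0]},{"dp":[0,0,0],"angular":[0,0,0]},{"dp":[0,0,0],"angular":[0,0,0]},{"dp":[0,0,0],"angular":[0,0,0]},{"dp":[0,0,0],"angular":[0,0,0]},{"dp":[0,0,0],"angular":[0,0,0]},{"dp":[0,0,0],"angular":[0,0,0]},{"dp":[0,0,0],"angular":[0,0,0]},{"dp":[0,0,0],"angular":[0,0,0]},{"dp":[0,0,0],"angular":[0,0,0]}]'
python3 dish.py; python3 - <<'E'
from h import *
a=vision.snapshot("side"); b=vision.snapshot("scene")
cv2.imwrite("pics/c11.png",np.hstack([cv2.resize(a["image"][130:270,210:350],(400,400),interpolation=cv2.INTER_CUBIC),cv2.resize(b["image"][150:270,220:340],(400,400),interpolation=cv2.INTER_CUBIC)]))
E
```

```text
scene dish local [ 0.0424 -0.0002] R 0.0539 149 tcp [-0.2162 -0.0007  0.1278]
side dish local [0.044  0.0021] R 0.054 234 tcp [-0.2162 -0.0007  0.1278]
t: 20.65
tcp_pos: [0.6343, 0.1131, 0.0993]
tool_rot: [0.856, 0.517, 0.001, 0.0]
force: [0.2, 1.4, 9.8]
finger_gap: -0.002
gripper_force: 5.0
t: 22.65
tcp_pos: [0.6334, 0.1125, 0.1878]
tool_rot: [0.856, 0.517, 0.0, 0.0]
force: [0.3, 0.3, 0.6]
finger_gap: 0.004
gripper_force: 0.0
scene dish local [ 0.0423 -0.0003] R 0.0539 145 tcp [-0.2162 -0.0007  0.1878]
side dish local [0.0438 0.002 ] R 0.0539 213 tcp [-0.2162 -0.0007  0.1878]
```

View pics/c11.png

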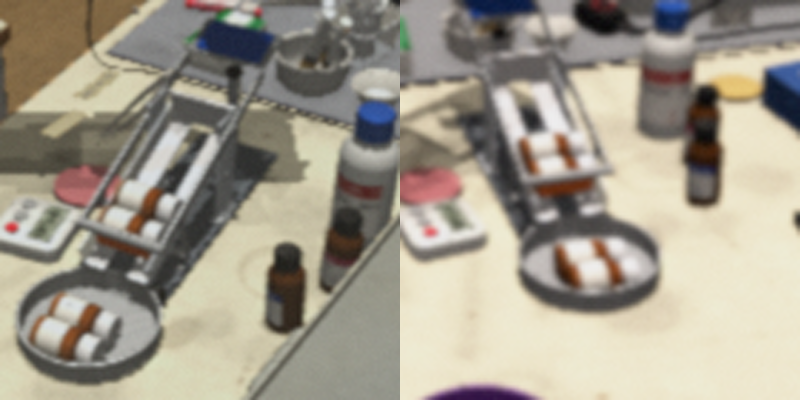

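Two vials lie side by side in the docked dish, two stay at the shut gate, and the robot is clear of everything. I hand the job in.

```bash
python3 -c "
from station import order
print(order.sign_off())"
```

```text
the job is handed in; nothing more can be done
None
```

The job is handed in: the steel dish is docked against both bumpers with two vials in it, two vials remain in the chute behind the shut gate, and the arm is clear of everything (about 23 s of the 48 s used; no verdict came back).

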